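Stir the waxed beads and cover the bowl again

ROBOT

A 7-joint arm with a two-finger parallel gripper is mounted at the origin on the work surface. World frame = base frame: x ahead of the robot, y to its left, z up, the work surface at z = 0. Lengths are in mm, angles in rad, forces in N, time in s.
With the tool pointing down it reaches from about 425 to 875 mm from the base axis. Payload 4.7 kg.
Tool frame: the origin (TCP) lies on the centre line of the jaws, within the pads' length; the fingertips stand 22 mm ahead of it and the grasp point (between the pads) lies 3 mm ahead of it (manip.nose_length is the distance from the TCP to the fingertips, in mm); z points along the fingers, y is the line along which they close (so a half turn about z gives the same grasp; the last joint's range is limited). The gripper opens to 85 mm and grips with 20 to 120 N. Pads are 22 mm wide; open, the fingers measure 114 mm over their backs; the gripper's body (76 mm by 85 mm) begins 54 mm behind the grasp point. The pads swing forward as they close: fully open they stand 13 mm farther back than shut.
Start: joints at [1.279, 0.321, -0.07, 1.45, 0.023, 1.371, -0.057], TCP at [195.667, -619.868, 253.349] pointing down, gripper open.
Joint ranges: [-2.86, 2.86], [-0.3, 2.09], [-1.38, 1.24], [0.06, 2.45], [-1.56, 4.7], [0.09, 2.05], [-2.69, 2.69]. Speed limits (rad/s): [2.57, 2.57, 3.14, 3.14, 3.14, 3.14, 3.14].

INTERFACE

Orientations are given as a unit quaternion [x, y, z, w].
In Python, from station import manip gives the robot as it stands. Calls block until the motion is done:
- manip.goto(position, orientation): joint-space move of the TCP to a pose.
- manip.move_linear(position, frame=None, feed=150): straight line of the TCP; frame=None keeps the orientation; feed is the mean speed in mm/s.
- manip.move_j(angles): joint-space move.
- manip.ungrasp() and manip.grasp(grasp_force=None): open the fingers fully, or close them until they stop; grasp_force is the grip in N (None keeps the last).
- manip.pause(seconds).
- manip.inverse_kinematics(position, orientation): joint angles nearest the present ones, or None.
- manip.capture(name): name is "side" or "top" or "wrist"; returns a dict with "color" (400x640x3 uint8, red, green, blue), "range_z" (400x640 float32, mm along the optical axis (not along the pixel's ray), 0 where there is no reading), "fx", "fy", "cx", "cy" (pixels), "dist" ([k1, k2, p1, p2, k3] as OpenCV has them; the pictures are not rectified), "pose" (4x4, takes a point from camera to world coordinates). Camera axes: x right, y down, z forward; pixel columns grow to the right and rows downward; lengths in mm; the calibration is good to about 2 mm. A picture is of the moment at which its call begins.
A pose or a line that the arm cannot do raises manip.IKError and nothing moves.
- manip.finish_job(): hands the job in; it is judged then, once.
Readings, each from a call of its own:
- manip.get_clock(): time.
- manip.get_q(): joint angles.
- manip.get_qvel(): joint speeds.
- manip.get_effort(): joint torques, N m.
- manip.get_tool_pos(): TCP position.
- manip.get_tcp_rot(): TCP orientation.
- manip.get_ft_force(): force on the tool from outside, world axes, zero at the start.
- manip.get_torque(): the same for the moment, N m.
- manip.get_grip_width(): opening from 0.0 (shut) to 1.0 (fully open).
- manip.get_finger_force(): force on a finger pad.
Only numpy, scipy, OpenCV 4.12 (cv2) and the standard library are available. Lean on these libraries where they do the work, as an engineer would, in place of code of your own. Each camera call takes 0.05 s, during which the arm holds its last target. There are 200 camera calls.

TASK

Freshly waxed wooden beads are resting in the covered wooden bowl and must not stick together: lift the lid off, lay it on the cork mat with its knob up, then take the stirring rod from the tin and, holding it upright with its foot down among the beads, stir them round the bowl in wide circles, three full turns, so that the beads all round the bowl are shifted. Then stand the rod back in the tin, and after that put the lid back on the bowl so that it sits flat and fully home. Keep all the beads in the bowl, do not touch them with the fingers, and leave the chisel, the wooden block and the jar of twigs where they are.

Things in the scene. Friction and masses are not known exactly. Their poses are not given: they have to be found in the camera images.
- bowl: Round open wooden bowl, fixed to the table, 70 mm high, outer diameter 154 mm at the foot and 200 mm at the rim, wall 6 mm; inner floor 8 mm above the table, flat, inner diameter about 144 mm there and 188 mm at the rim. Origin: centre of the underside, on the table; z up. At the start the lid lies on it.
- lid: Round pale wooden lid with an upright round knob, 30 mm thick, to be taken from above. From its underside up: a plug 168 mm across, 0 to 8 mm (goes loosely into the bowl's mouth); a flange 208 mm across, 8 to 18 mm (lies on the rim); the knob, 18 to 58 mm. Origin: centre of the plug's underside, z up the knob; 62 mm above the table when fully home. 0.15 to 0.3 kg.
- mat: Square cork mat 180 x 180 mm, 6 mm thick, fixed; the place for the lid while stirring. Origin: centre of its underside, on the table.
- tin: Squat open metal tin, fixed, 60 mm outer diameter, 70 mm high, wall 3 mm, inner floor 5 mm above the table, inner diameter 54 mm. The stirring rod stands in it. Origin: centre of the underside, on the table.
- rod: Turned wooden stirring rod 160 mm long, standing in the tin: bevelled foot 29 mm thick and 26 mm tall, narrowing up to 36 mm, then a plain round shaft 22 mm thick to the top. Take it by the shaft from above, 115 to 130 mm above its foot, and grip it firmly. Origin: centre of the foot's underside; z up the shaft. About 0.08 kg.
- rod_tip (a point): Centre of the underside of the stirring rod's foot (same as its origin). While stirring it must be lower than the tops of the beads (within about 18 mm of the bowl's inner floor) and pass round the bowl's centre at a radius of about 28 to 40 mm (the foot stays clear of the wall).
- bead0: Cube-shaped wooden bead, 20 mm; origin: centre of its underside at the start. One of seven beads that lie in a ring 76 mm across on the bowl's floor; the middle is clear at first. About 11 g.
- bead1: Barrel-shaped wooden bead, upright, 23 mm across, 24 mm tall; origin: centre of its underside at the start. One of seven beads that lie in a ring 76 mm across on the bowl's floor; the middle is clear at first. About 11 g.
- bead2: Cube-shaped wooden bead, 20 mm; origin: centre of its underside at the start. One of seven beads that lie in a ring 76 mm across on the bowl's floor; the middle is clear at first. About 11 g.
- bead3: Barrel-shaped wooden bead, upright, 23 mm across, 24 mm tall; origin: centre of its underside at the start. One of seven beads that lie in a ring 76 mm across on the bowl's floor; the middle is clear at first. About 11 g.
- bead4: Cube-shaped wooden bead, 20 mm; origin: centre of its underside at the start. One of seven beads that lie in a ring 76 mm across on the bowl's floor; the middle is clear at first. About 11 g.
- bead5: Barrel-shaped wooden bead, upright, 23 mm across, 24 mm tall; origin: centre of its underside at the start. One of seven beads that lie in a ring 76 mm across on the bowl's floor; the middle is clear at first. About 11 g.
- bead6: Cube-shaped wooden bead, 20 mm; origin: centre of its underside at the start. One of seven beads that lie in a ring 76 mm across on the bowl's floor; the middle is clear at first. About 11 g.
- chisel: Bystander: wood chisel with dark wooden handle, 210 mm long, lying on the table; origin on the table at mid-length, handle towards its -x, blade +x.
- block: Bystander: dark wooden block 110 x 75 x 40 mm with a rectangular pocket in the top; origin: centre of its underside.
- jar: Bystander: glass jar 90 mm across and 120 mm high with beaded twigs up to about 330 mm high and 80 mm out; origin: centre of its underside.
Not all that is in view belongs to the job. What is shaped like the rod but yellow is not meant. Leave any purple look-alike of the bowl alone.

How it is judged (in metres and radians):
On the way, in this order (a step that is already met when the one before it is completed fails the run):
1. the lid, knob up, lies on the cork mat and is let go (horizontal distance between lid and mat below 0.05 m and z of lid in the frame of mat below 0.012 m and angle between lid's own z axis and vertical below 0.1 rad and contact force between lid and the fingers below 0.1 N and linear speed of lid below 0.02 m/s), for 0.2 s.
2. the held rod's foot is low among the beads on the bowl's +x side (its own frame), over 20 mm from the centre (x of rod_tip in the frame of bowl above 0.02 m and y of rod_tip in the frame of bowl between -0.02 and 0.02 m and horizontal distance between rod_tip and bowl below 0.08 m and z of rod_tip in the frame of bowl between 0 and 0.026 m and contact force between rod and the fingers above 1 N).
3. then on its +y or -y side (((y of rod_tip in the frame of bowl above 0.02 m and x of rod_tip in the frame of bowl between -0.02 and 0.02 m and horizontal distance between rod_tip and bowl below 0.08 m and z of rod_tip in the frame of bowl between 0 and 0.026 m and contact force between rod and the fingers above 1 N) or (y of rod_tip in the frame of bowl below -0.02 m and x of rod_tip in the frame of bowl between -0.02 and 0.02 m and horizontal distance between rod_tip and bowl below 0.08 m and z of rod_tip in the frame of bowl between 0 and 0.026 m and contact force between rod and the fingers above 1 N))).
4. then on its -x side (x of rod_tip in the frame of bowl below -0.02 m and y of rod_tip in the frame of bowl between -0.02 and 0.02 m and horizontal distance between rod_tip and bowl below 0.08 m and z of rod_tip in the frame of bowl between 0 and 0.026 m and contact force between rod and the fingers above 1 N).
5. then on its +y or -y side (((y of rod_tip in the frame of bowl above 0.02 m and x of rod_tip in the frame of bowl between -0.02 and 0.02 m and horizontal distance between rod_tip and bowl below 0.08 m and z of rod_tip in the frame of bowl between 0 and 0.026 m and contact force between rod and the fingers above 1 N) or (y of rod_tip in the frame of bowl below -0.02 m and x of rod_tip in the frame of bowl between -0.02 and 0.02 m and horizontal distance between rod_tip and bowl below 0.08 m and z of rod_tip in the frame of bowl between 0 and 0.026 m and contact force between rod and the fingers above 1 N))).
6. then on its +x side again: one lap (all of step 2).
7. then on its +y or -y side (((y of rod_tip in the frame of bowl above 0.02 m and x of rod_tip in the frame of bowl between -0.02 and 0.02 m and horizontal distance between rod_tip and bowl below 0.08 m and z of rod_tip in the frame of bowl between 0 and 0.026 m and contact force between rod and the fingers above 1 N) or (y of rod_tip in the frame of bowl below -0.02 m and x of rod_tip in the frame of bowl between -0.02 and 0.02 m and horizontal distance between rod_tip and bowl below 0.08 m and z of rod_tip in the frame of bowl between 0 and 0.026 m and contact force between rod and the fingers above 1 N))).
8. then on its -x side (all of step 4).
9. then on its +y or -y side once more (three turns begun anywhere contain all this), by now with at least one of any two neighbouring beads shifted by over 10 mm from where it lay (((y of rod_tip in the frame of bowl above 0.02 m and x of rod_tip in the frame of bowl between -0.02 and 0.02 m and horizontal distance between rod_tip and bowl below 0.08 m and z of rod_tip in the frame of bowl between 0 and 0.026 m and contact force between rod and the fingers above 1 N) or (y of rod_tip in the frame of bowl below -0.02 m and x of rod_tip in the frame of bowl between -0.02 and 0.02 m and horizontal distance between rod_tip and bowl below 0.08 m and z of rod_tip in the frame of bowl between 0 and 0.026 m and contact force between rod and the fingers above 1 N)) and distance of any of bead0, bead1 from where it was at the start of the episode above 0.01 m and distance of any of bead1, bead2 from where it was at the start of the episode above 0.01 m and distance of any of bead2, bead3 from where it was at the start of the episode above 0.01 m and distance of any of bead3, bead4 from where it was at the start of the episode above 0.01 m and distance of any of bead4, bead5 from where it was at the start of the episode above 0.01 m and distance of any of bead5, bead6 from where it was at the start of the episode above 0.01 m and distance of any of bead6, bead0 from where it was at the start of the episode above 0.01 m).
10. the rod stands in the tin, let go, while the lid is still off the bowl (horizontal distance between rod and tin below 0.03 m and z of rod in the frame of tin below 0.012 m and angle between rod's own z axis and vertical below 0.35 rad and contact force between rod and the fingers below 0.1 N and linear speed of rod below 0.02 m/s and horizontal distance between lid and bowl above 0.1 m), for 0.2 s.
At the end, for the whole second after the job is handed in: The lid lies flat and fully home on the bowl (centre within 12 mm of the bowl's, not more than 4 mm proud, tilt under 0.05 rad), the rod stands on its foot in the tin (tilt under 0.35 rad), all seven beads are in the bowl, and everything is released and at rest (horizontal distance between lid and bowl below 0.012 m and z of lid in the frame of bowl below 0.066 m and angle between lid's own z axis and vertical below 0.05 rad and horizontal distance between rod and tin below 0.03 m and z of rod in the frame of tin below 0.012 m and angle between rod's own z axis and vertical below 0.35 rad and horizontal distance between each of bead0, bead1, bead2, bead3, bead4, bead5, bead6 and bowl below 0.092 m and z of bead0 in the frame of bowl between 0 and 0.062 m and z of bead1 in the frame of bowl between 0 and 0.062 m and z of bead2 in the frame of bowl between 0 and 0.062 m and z of bead3 in the frame of bowl between 0 and 0.062 m and z of bead4 in the frame of bowl between 0 and 0.062 m and z of bead5 in the frame of bowl between 0 and 0.062 m and z of bead6 in the frame of bowl between 0 and 0.062 m and contact force between each of lid, rod and the fingers below 0.1 N and linear speed of each of lid, rod below 0.02 m/s); the robot touches nothing.
It fails at once if the fingers touch a bead (contact force between any of bead0, bead1, bead2, bead3, bead4, bead5, bead6 and the fingers above 0.3 N).
It fails at once if a bead leaves the bowl (horizontal distance between any of bead0, bead1, bead2, bead3, bead4, bead5, bead6 and bowl above 0.1 m).
It fails at once if the chisel, the wooden block or the jar is shifted by more than 20 mm (distance of any of chisel, block, jar from where it was at the start of the episode above 0.02 m).
It also fails if it takes over 72 s, if anything falls off the work surface, if the arm or the gripper's body presses on something with over 40 N, if the wrist force passes 120 N, or if a joint passes its speed limit or range.

## Working session

There is one attempt and no reset: what is moved stays moved. The work goes in short steps, each a Python script; the robot and the scene stay as the last script left them, time stands still between calls to the robot, and variables do not carry over. Pictures are saved under pics/ and viewed, at most 10 in all, crops included, and the job is handed in when it is done.

```bash
mkdir -p pics; ls
python3 - <<'E'
from station import manip
import cv2,numpy as np
for n in ("top","side"):
    c=manip.capture(n); np.save(f"pics/{n}.npy",c,allow_pickle=True)
    cv2.imwrite(f"pics/{n}0.png",c["color"][:,:,::-1])
    print(n,c["fx"],c["cx"],c["cy"],c["dist"],np.round(c["pose"],3).tolist(),(c["range_z"]>0).mean())
print(manip.get_tcp_rot(),manip.get_clock())
E
```

```text
pics
top 415.58575324293173 327.4102331292901 206.2700877094851 [-0.01159758  0.          0.          0.          0.        ] [[0.002, -0.99, 0.14, 388.275], [-1.0, -0.002, -0.002, 78.255], [0.002, -0.14, -0.99, 1231.474], [0.0, 0.0, 0.0, 1.0]] 0.9959921875
side 461.5204507104857 318.5907834899161 205.24661647566344 [-0.13445345  0.          0.          0.          0.        ] [[-0.987, -0.095, 0.132, 388.29], [-0.163, 0.603, -0.781, 963.503], [-0.005, -0.792, -0.611, 760.581], [0.0, 0.0, 0.0, 1.0]] 0.996203125
[ 9.88337750e-01  1.52275244e-01 -1.78538391e-04 -8.42291054e-04] 0.1
```

View pics/top0.png

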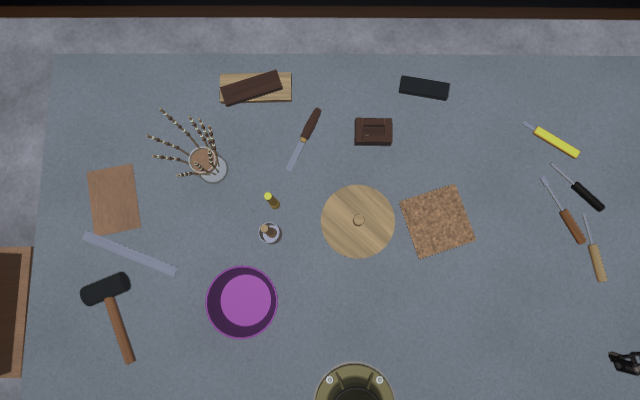

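View pics/side0.png

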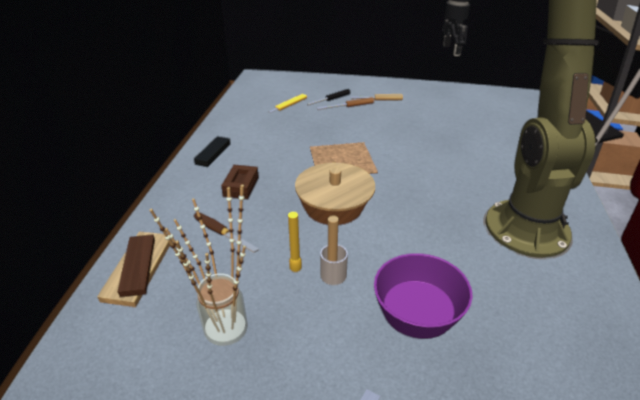

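The top view shows these possible confusions:
- Rod: the wooden one in the tin at (266,230), against the yellow look-alike at (271,200).
- Bowl: the lidded wooden one at (358,221), against the purple bowl at (242,301).
- Mat: the cork one at (437,221), against the brown board at (114,200).

I choose the wooden rod in the tin, the lidded bowl and the cork mat. The jar is at (213,165), the block at (373,131) and the chisel at (305,138).

```bash
cat > h.py <<'E'
from station import manip
import cv2,numpy as np
def rays(c,px):
    K=np.array([[c["fx"],0,c["cx"]],[0,c["fy"],c["cy"]],[0,0,1]])
    u=cv2.undistortPoints(np.float64(px).reshape(-1,1,2),K,np.float64(c["dist"])).reshape(-1,2)
    return np.c_[u,np.ones(len(u))]
def onplane(c,px,z):
    P=c["pose"]; d=rays(c,px)@P[:3,:3].T; o=P[:3,3]
    return o+d*((z-o[2])/d[:,2])[:,None]
def cloud(c):
    v,u=np.mgrid[:400,:640]; px=np.c_[u.ravel(),v.ravel()]
    p=rays(c,px)*c["range_z"].reshape(-1,1); P=c["pose"]
    return (p@P[:3,:3].T+P[:3,3]).reshape(400,640,3)
def blob(mask,px):
    n,l=cv2.connectedComponents(mask.astype(np.uint8)); return l==l[px[1],px[0]]
def contour(m):
    cs,_=cv2.findContours(m.astype(np.uint8),cv2.RETR_EXTERNAL,cv2.CHAIN_APPROX_NONE); return max(cs,key=cv2.contourArea).reshape(-1,2)
def circle(xy):
    A=np.c_[2*xy,np.ones(len(xy))]
    for _ in range(5):
        s=np.linalg.lstsq(A,(A[:,:2]**2).sum(1)/4,rcond=None)[0]
        r=np.sqrt(s[2]+s[0]**2+s[1]**2); e=abs(np.hypot(A[:,0]/2-s[0],A[:,1]/2-s[1])-r)
        A=A[e<=max(np.percentile(e,90),1)]
    return s[:2],r
E
cat > m.py <<'E'
from h import *
c=np.load("pics/top.npy",allow_pickle=True).item(); s=np.load("pics/side.npy",allow_pickle=True).item()
for nm,c,lp,mp in(("top",c,(340,235),(437,221)),("side",s,(315,185),(343,157))):
    X=cloud(c); hsv=cv2.cvtColor(c["color"],cv2.COLOR_RGB2HSV)
    print(nm,"table z",np.median(X[...,2][(X[...,0]>500)&(X[...,0]<800)&(abs(X[...,1])<300)]))
    L=X[lp[1],lp[0]]; print("lidpt",L)
    near=np.hypot(X[...,0]-L[0],X[...,1]-L[1])<230
    m=blob(near&(abs(X[...,2]-80)<7),lp); print("lid",circle(onplane(c,contour(m),80)[:,:2]),m.sum())
    k=near&(X[...,2]>112)&(X[...,2]<130); k=(X[...,2]>112)&(X[...,2]<128)&(np.hypot(X[...,0]-np.median(X[m][:,0]),X[...,1]-np.median(X[m][:,1]))<40)
    print("knob",k.sum(),np.median(X[k],0),np.ptp(X[k],0), cv2.minEnclosingCircle(np.float32(X[k][:,:2])))
    mm=blob((abs(X[...,2]-6)<25)&(hsv[...,1]>60),mp)
    print("mat",cv2.minAreaRect(np.float32(onplane(c,contour(mm),6)[:,:2])))
    if nm=="top":
        tc=X[233,270][:2]; print("tinpt",X[233,270])
        near=np.hypot(X[...,0]-tc[0],X[...,1]-tc[1])<60
        t=near&(abs(X[...,2]-70)<8); print("tin",t.sum(),circle(onplane(c,contour(t),70)[:,:2]))
        r=near&(X[...,2]>140); print("rodtop",r.sum(),np.median(X[r],0),np.ptp(X[r],0))
        cv2.imwrite("pics/tin.png",cv2.resize(c["color"][150:300,220:370,::-1],None,fx=4,fy=4,interpolation=2))
    else:
        near=np.hypot(X[...,0]-tc[0],X[...,1]-tc[1])<60
        r=near&(X[...,2]>90)&(X[...,2]<165); 
        for z in range(90,165,15):
            q=X[r&(abs(X[...,2]-z)<8)]; print("rod",z,len(q),np.median(q,0) if len(q) else 0,np.ptp(q,0) if len(q) else 0)
        g=(X[...,2]>20)&(np.hypot(X[...,0]-tc[0],X[...,1]-tc[1])<150)&(hsv[...,0]>24)&(hsv[...,0]<34)&(hsv[...,1]>180)
        print("yellow",np.median(X[g],0),X[g].max(0))
E
python3 m.py
```

```text
top table z 1.9549950689943216
lidpt [470.26827646  40.99152832  82.93435766]
lid (array([509.70353861,  -8.01374189]), np.float64(102.24129785571111)) 4181
knob 91 [510.22337181  -6.94991545 120.24027136] [29.83619719 27.17747991 12.63029548] ((510.1814270019531, -7.760958671569824), 14.978205680847168)
mat ((519.8013305664062, -248.97879028320312), (177.7709197998047, 178.80816650390625), 18.176868438720703)
tinpt [473.85982315 231.87269247 102.91880225]
tin 89 (array([478.79845534, 239.96565574]), np.float64(28.43830926456555))
rodtop 64 [481.58789831 237.58164144 164.04668254] [18.219823   20.99564021 27.2787744 ]
side table z -0.02268810065567095
lidpt [557.69312856  13.32729454  81.48570251]
lid (array([508.76382014,   0.52362837]), np.float64(102.52954340421387)) 2805
knob 74 [508.74082149  -1.85575895 117.95308049] [28.49191027 27.28071172  9.63706556] ((510.1244201660156, -5.30352258682251), 14.783418655395508)
mat ((517.8953857421875, -243.39724731445312), (177.9374237060547, 179.7843017578125), 18.217666625976562)
rod 90 25 [478.27848689 248.40210768  93.41734279] [19.03394945 10.78457987  7.90344364]
rod 105 61 [480.28287801 249.16735449 104.5273204 ] [19.47365746 12.35631411 15.58477818]
rod 120 59 [478.91551751 248.77231238 119.90845642] [19.06440741 11.26035017 15.84434419]
rod 135 55 [481.08834009 249.21085791 135.07447983] [18.78501265  9.98570243 15.22534835]
rod 150 59 [479.50534247 249.01992239 149.83315627] [18.75363868 10.39876384 15.21117655]
yellow [560.74670288 242.24070687 158.20917688] [563.68482331 243.47767944 158.92332112]
```

View pics/tin.png

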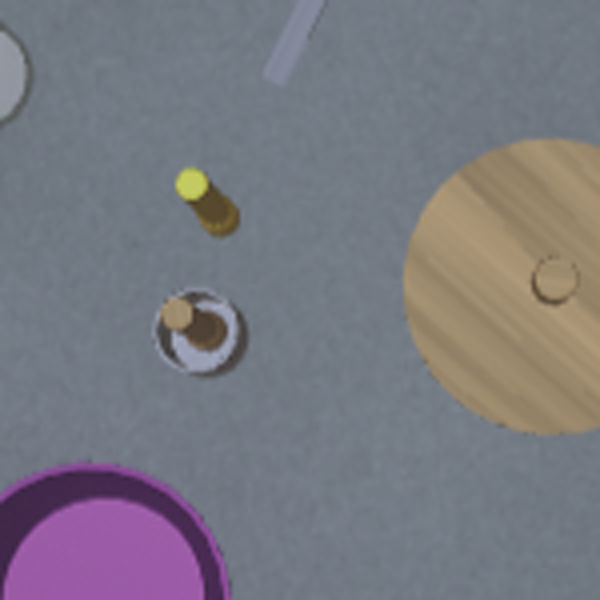

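The crop confirms it: the plain wooden shaft stands in the tin at full-frame (266,229), and the yellow rod stands free at (268,196). The sizes fit too: flange r 102, knob Ø ~29 at z 120, mat 178, rod top z 164. Next I lift the lid.

Run:
```python
from h import *
Q=[1,0,0,0]
T=manip.get_clock; f=lambda n:print(n,round(T(),2),np.round(manip.get_tool_pos(),1),np.round(manip.get_ft_force(),1),round(manip.get_grip_width(),3))
print(manip.inverse_kinematics([510,-5,200],Q))
manip.goto([510,-5,200],Q); f("above")
c=manip.capture("wrist"); np.save("pics/w1.npy",c,allow_pickle=True)
X=cloud(c); k=(X[...,2]>112)&(X[...,2]<128)&(np.hypot(X[...,0]-510,X[...,1]+5)<60)
print("knob",k.sum(),cv2.minEnclosingCircle(np.float32(X[k][:,:2])) if k.sum() else 0, np.round(c["pose"][:3,3],0))
cv2.imwrite("pics/w1.png",c["color"][:,:,::-1])
```

```text
[ 0.75690006  0.12000254 -0.84355516  1.84043826  0.09528084  1.22262177
 -1.68646084]
above 2.56 [510.2  -6.  200. ] [-0.7 -0.2  0.4] 0.998
knob 1242 ((508.8096923828125, -7.129190921783447), 14.970105171203613) [589.  -6. 321.]
```

View pics/w1.png

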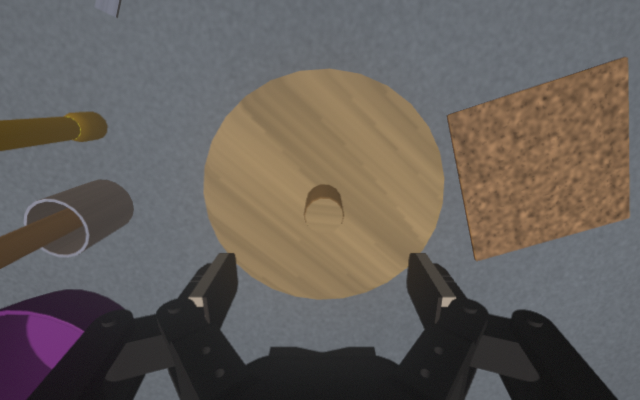

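The wrist view has the knob at (324,207), centred between the open jaws, and the mat clear to the right. It puts the knob at (509,-7), which agrees with the other cameras. I grasp it, lift, and lay the lid on the mat.

Run:
```python
from h import *
Q=[1,0,0,0]
T=manip.get_clock; f=lambda n:print(n,round(T(),2),np.round(manip.get_tool_pos(),1),np.round(manip.get_ft_force(),1),round(manip.get_grip_width(),3),np.round(manip.get_finger_force(),1))
manip.move_linear([509.5,-6.5,107],feed=120); f("down")
manip.grasp(60); f("grasp"); np.save("pick.npy",manip.get_tool_pos())
manip.move_linear([509.5,-6.5,200],feed=120); f("lift")
c=manip.capture("top"); cv2.imwrite("pics/lift.png",c["color"][:,:,::-1])
if manip.get_grip_width()>0.15:
    manip.move_linear([519,-246,130],feed=200); f("over")
    manip.move_linear([519,-246,60],feed=100); f("near")
    manip.move_linear([519,-246,52],feed=30); f("low")
    manip.ungrasp(); f("open")
    manip.move_linear([519,-246,170],feed=150); f("up")
    for n in("top","side"):
        c=manip.capture(n); np.save(f"pics/{n}1.npy",c,allow_pickle=True); cv2.imwrite(f"pics/{n}1.png",c["color"][:,:,::-1])
```

```text
down 3.53 [510.1  -6.4 107.7] [ 0.7 -0.5  0.3] 1.004 0.0
grasp 4.09 [509.9  -6.6 107.5] [-0.6 -0.1  4.1] 0.339 59.1
lift 5.02 [508.8  -6.6 199.1] [ 0.7 -0.5 -3.7] 0.334 59.3
over 6.47 [ 519.6 -244.3  130.5] [ 0.1  0.4 -3.2] 0.335 59.3
near 7.32 [ 519.6 -246.1   60.5] [-0.7 -0.7 -2. ] 0.333 59.3
low 7.73 [ 518.9 -246.    51.9] [-0.5  0.2 -2.5] 0.335 59.3
open 8.32 [ 519.  -246.    52.1] [ 0.7  0.6 -0.1] 1.002 0.0
up 9.26 [ 518.3 -245.8  169. ] [-0.1 -0.2  0.3] 1.001 0.0
```

View pics/top1.png

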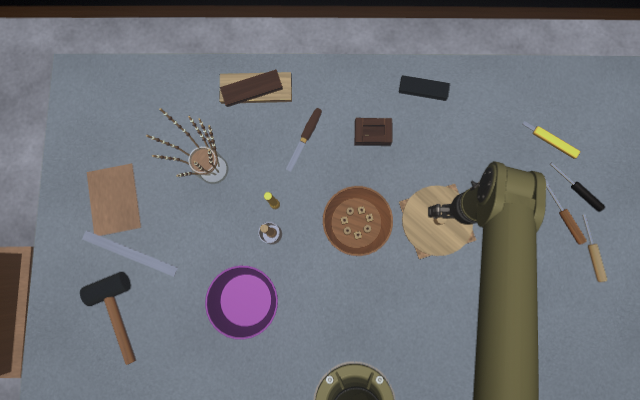

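The lid now lies knob-up on the mat at (438,220). The open bowl at (358,221) shows seven beads, and the bystanders haven't moved.

Run:
```python
from h import *
Q=[1,0,0,0]
T=manip.get_clock; f=lambda n:print(n,round(T(),2),np.round(manip.get_tool_pos(),1),np.round(manip.get_ft_force(),1),round(manip.get_grip_width(),3))
c=np.load("pics/top1.npy",allow_pickle=True).item(); X=cloud(c)
hsv=cv2.cvtColor(c["color"],cv2.COLOR_RGB2HSV)
m=blob((hsv[...,1]>70)&(np.hypot(X[...,0]-510,X[...,1]+6)<125)&(X[...,1]>-115),(358,245)); print("bowl top",circle(onplane(c,contour(m),70)[:,:2]),m.sum())
lid=(abs(X[...,2]-24)<7)&(np.hypot(X[...,0]-519,X[...,1]+246)<112)&(hsv[...,1]>40); 
v=onplane(c,contour(lid),24)[:,:2]; print("lid",circle(v))
manip.goto([482,239,235],Q); f("above"); print(np.round(manip.get_q(),2))
c=manip.capture("wrist"); np.save("pics/w2.npy",c,allow_pickle=True); X=cloud(c)
k=(X[...,2]>155)&(X[...,2]<175)&(np.hypot(X[...,0]-480,X[...,1]-240)<40)
print("rodtop",k.sum(),cv2.minEnclosingCircle(np.float32(X[k][:,:2])),np.median(X[k][:,2]))
t=(abs(X[...,2]-70)<4)&(np.hypot(X[...,0]-480,X[...,1]-240)<45); print("tin",t.sum(),circle(X[t][:,:2]))
for z in(90,110,130,150):
    q=X[(abs(X[...,2]-z)<6)&(np.hypot(X[...,0]-480,X[...,1]-240)<40)]; print(z,len(q),q.mean(0).round(1) if len(q) else 0,np.ptp(q,0))
cv2.imwrite("pics/w2.png",c["color"][:,:,::-1])
```

```text
bowl top (array([513.10884377,  -8.39199912]), np.float64(97.24043452891266)) 3811
lid (array([ 518.74362828, -245.42937419]), np.float64(101.69682418988081))
above 11.14 [482.8 237.5 234.7] [0.7 0.1 0.1] 1.002
[ 0.59  0.31 -1.27  1.72  0.3   1.34 -2.32]
rodtop 782 ((480.3328552246094, 240.55087280273438), 10.92624282836914) 165.41611034156904
tin 533 (array([477.70334339, 241.81752301]), np.float64(28.01715376956783))
90 70 [488.6 240.4  89.9] [ 6.78663676 19.90824915 11.50211159]
110 88 [488.5 240.7 110. ] [ 8.49678669 20.97385885 11.93005427]
130 113 [488.6 240.7 130.3] [ 8.61333269 21.13818705 11.58330332]
150 148 [488.6 240.4 150.3] [ 7.96965474 20.89720257 11.91979516]
```

View pics/w2.png

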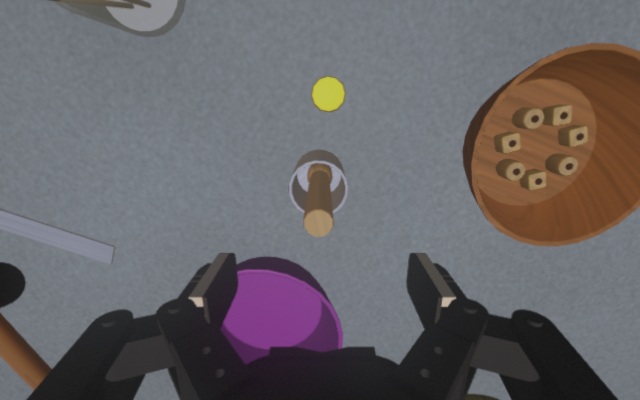

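Rod axis measured at (480,240.5), top z 165 as expected. In the wrist view its top is at (318,222), midway between the jaws; the yellow rod at (328,94) is clear. I grasp, lift, and locate the bowl centre from above.

Run:
```python
from h import *
T=manip.get_clock; f=lambda n:print(n,round(T(),2),np.round(manip.get_tool_pos(),1),np.round(manip.get_ft_force(),1),round(manip.get_grip_width(),3),round(manip.get_finger_force(),1))
manip.move_linear([480.3,240.5,130],feed=120); f("down")
manip.grasp(90); f("grasp"); np.save("rodpick.npy",np.r_[manip.get_tool_pos(),manip.get_tcp_rot()])
manip.move_linear([480.3,240.5,235],feed=120); f("lift")
manip.move_linear([511,-7,235],feed=220); f("over"); print(np.round(manip.get_q(),2))
c=manip.capture("wrist"); np.save("pics/w3.npy",c,allow_pickle=True); X=cloud(c)
R=np.hypot(X[...,0]-511,X[...,1]+7)
t=(abs(X[...,2]-70)<2.5)&(R<112)&(R>85); print("rim",t.sum(),circle(X[t][:,:2]))
b=(X[...,2]>22)&(X[...,2]<38)&(R<60); n,l,s,ce=cv2.connectedComponentsWithStats(b.astype(np.uint8))
P=np.array([np.r_[(X[l==i][:,:2].min(0)+X[l==i][:,:2].max(0))/2,s[i,4]] for i in range(1,n) if s[i,4]>60]); print(P.round(1),circle(P[:,:2]))
cv2.imwrite("pics/w3.png",c["color"][:,:,::-1])
```

```text
down 12.22 [480.8 240.9 130.7] [ 0.5 -0.3  0.9] 0.999 0.0
grasp 12.83 [480.7 240.6 130.4] [ 0.5 -0.8  3.6] 0.235 87.8
lift 13.86 [479.9 240.1 234.2] [-0.1  0.3 -0.8] 0.237 87.9
over 15.14 [510.8  -5.1 235. ] [-0.8  1.1 -0.5] 0.235 87.9
[ 1.12  0.18 -1.26  1.79  0.18  1.3  -1.75]
rim 3511 (array([512.00642866,  -7.30939511]), np.float64(95.10213376503094))
[[546.5 -20.9 324. ]
 [543.9  11.7 336. ]
 [524.4 -44.9 311. ]
 [517.3  28.6 310. ]
 [492.4 -37.9 314. ]
 [486.8  21.4 252. ]] (array([511.80987734,  -6.95712694]), np.float64(36.96319866230577))
```

View pics/w3.png

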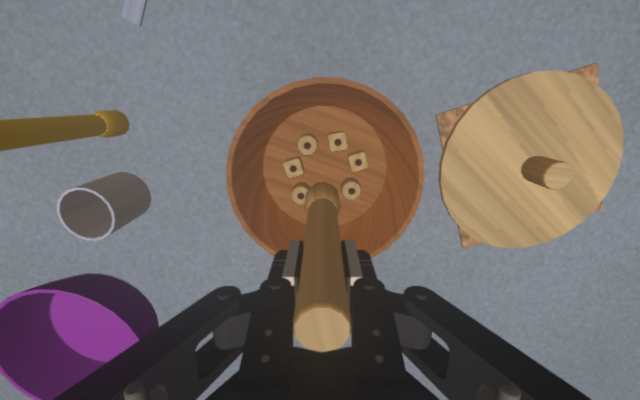

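The rod hangs upright in the jaws. Beads ring the bowl floor around (323,167), with the middle clear. The rim and the bead ring both give the bowl centre as (511.8,-7.1). Now I stir.

Run:
```python
from h import *
Q=[1,0,0,0]; C=np.array([511.8,-7.1])
T=manip.get_clock; f=lambda n:print(n,round(T(),2),np.round(manip.get_tool_pos(),1),np.round(manip.get_ft_force(),1),round(manip.get_grip_width(),3),round(manip.get_finger_force(),1))
Z=138
for a in np.linspace(0,2*np.pi,8,endpoint=False):
    assert manip.inverse_kinematics([*(C+33*np.r_[np.cos(a),np.sin(a)]),Z],Q) is not None
manip.move_linear([*C,235],feed=60)
manip.move_linear([*C,160],feed=120); f("in")
manip.move_linear([*C,Z],feed=50); f("low")
n=12; N=int(3.34*n); mx=0
for i in range(N+1):
    a=2*np.pi*i/n+np.pi; r=33*min(1,(i+1)/2)
    manip.move_linear([*(C+r*np.r_[np.cos(a),np.sin(a)]),Z],feed=65)
    F=np.linalg.norm(manip.get_ft_force()); mx=max(mx,F)
    if i%6==0: f(i)
    if F>35: print("force",F); break
print("max",mx)
manip.move_linear([*C,Z],feed=65); manip.move_linear([*C,235],feed=120); f("out")
c=manip.capture("wrist"); np.save("pics/w4.npy",c,allow_pickle=True); X=cloud(c)
cv2.imwrite("pics/w4.png",c["color"][:,:,::-1])
```

```text
in 16.22 [512.3  -6.8 160.5] [-0.1 -0.7 -1.1] 0.238 87.9
low 16.81 [511.7  -7.  137.9] [ 0.2 -0.8 -0.6] 0.239 87.9
0 17.21 [495.5  -7.5 138.3] [-0.5 -0.9 -1.5] 0.234 87.9
6 19.76 [544.8  -6.4 138.1] [ 0.1 -0.2 -0.5] 0.232 88.0
12 22.26 [478.9  -7.2 138. ] [-0.  -0.8 -0.4] 0.237 88.0
18 24.76 [544.8  -6.4 138. ] [ 0.  -0.5 -0.5] 0.236 88.0
24 27.26 [479.   -7.2 138. ] [ 0.1 -0.3 -1.2] 0.236 88.1
30 29.76 [544.8  -6.4 138.1] [-0.1 -1.3 -1.2] 0.236 88.1
36 32.26 [479.   -7.2 138. ] [-0.   0.8 -0.4] 0.23 88.1
max 1.8115340443278718
out 35.54 [511.3  -7.3 234.3] [-0.4  0.9 -0.7] 0.237 88.1
```

View pics/w4.png

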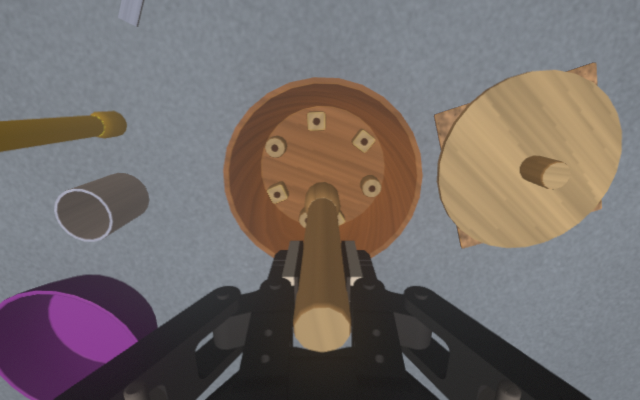

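The beads have been pushed outward to about r 55 all round, for example (316,121), (364,141), (372,187), (277,194) and (275,147). All are still inside the bowl. I check the radii and return the rod.

Run:
```python
from h import *
T=manip.get_clock; f=lambda n:print(n,round(T(),2),np.round(manip.get_tool_pos(),1),np.round(manip.get_ft_force(),1),round(manip.get_grip_width(),3),round(manip.get_finger_force(),1))
def beads(w):
    X=cloud(np.load(f"pics/{w}.npy",allow_pickle=True).item()); R=np.hypot(X[...,0]-511.8,X[...,1]+7.1)
    b=(X[...,2]>22)&(X[...,2]<38)&(R<70); n,l,s,ce=cv2.connectedComponentsWithStats(b.astype(np.uint8))
    for i in range(1,n):
        if s[i,4]>60:
            q=X[l==i][:,:2]; p=(q.min(0)+q.max(0))/2-[511.8,-7.1]; print(p.round(),np.hypot(*p).round(1),s[i,4],np.ptp(q,0).round())
beads("w4")
manip.move_linear([479.5,240.5,235],feed=200)
manip.move_linear([479.5,240.5,235],feed=50); f("over")
manip.move_linear([479.5,240.5,145],feed=120); f("in")
manip.move_linear([479.5,240.5,131],feed=40); f("low")
manip.ungrasp(); f("open")
manip.move_linear([479.5,240.5,235],feed=130); f("up")
manip.pause(.2)
for n in("wrist","top"):
    c=manip.capture(n); np.save(f"pics/{n}5.npy",c,allow_pickle=True); X=cloud(c)
    k=(X[...,2]>155)&(X[...,2]<175)&(np.hypot(X[...,0]-480,X[...,1]-240)<40)
    print("rodtop",k.sum(),cv2.minEnclosingCircle(np.float32(X[k][:,:2])),np.median(X[k][:,2]))
    cv2.imwrite(f"pics/{n}5.png",c["color"][:,:,::-1])
k=(abs(X[...,2]-64)<9)&(np.hypot(X[...,0]-519,X[...,1]+246)<40); print("knob",k.sum(),cv2.minEnclosingCircle(np.float32(X[k][:,:2])))
```

```text
[57.  6.] 57.8 341 [20. 20.]
[ 36. -45.] 57.6 334 [24. 24.]
[30. 52.] 59.6 348 [22. 22.]
[-16. -56.] 58.1 323 [22. 22.]
[-25.  52.] 57.8 291 [23. 23.]
[-56.  24.] 60.3 109 [20. 10.]
[-56. -22.] 60.1 71 [18.  9.]
over 37.24 [479.8 239.7 235. ] [-0.5 -0.2  0. ] 0.238 88.1
in 38.14 [479.9 241.  145.7] [-0.3  0.6 -0.3] 0.234 88.1
low 38.64 [479.3 240.4 130.7] [-0.4 -0.1 -0.2] 0.234 88.3
open 39.29 [479.5 240.5 131. ] [ 0.4  0.4 -0.6] 0.998 0.0
up 40.24 [479.1 240.1 234.2] [-0.9 -0.3 -1.1] 1.0 0.0
rodtop 793 ((479.1485290527344, 240.53468322753906), 10.929803848266602) 165.46856343528032
rodtop 0 ((0.0, 0.0), 0.0) nan
knob 89 ((518.74169921875, -246.2118377685547), 15.080742835998535)
  return _methods._mean(a, axis=axis, dtype=dtype,
  ret = ret.dtype.type(ret / rcount)
```

View pics/wrist5.png

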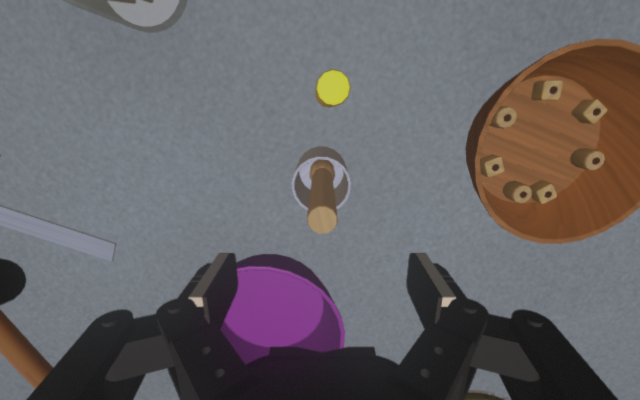

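The rod stands upright in the tin (top at (322,219), z 165), released. All seven beads are at r≈58, so each has shifted by more than 18 mm. Now the lid goes back.

Run:
```python
from h import *
Q=[1,0,0,0]
T=manip.get_clock; f=lambda n:print(n,round(T(),2),np.round(manip.get_tool_pos(),1),np.round(manip.get_ft_force(),1),round(manip.get_grip_width(),3),round(manip.get_finger_force(),1))
manip.goto([519,-246,150],Q); f("above")
manip.move_linear([519,-246,52],feed=120); manip.grasp(60); f("grasp")
manip.move_linear([519,-246,170],feed=120); f("lift")
manip.move_linear([511,-7,170],feed=200)
manip.move_linear([511,-7,170],feed=50); f("over")
manip.move_linear([511,-7,125],feed=80); f("near")
manip.move_linear([511,-7,113],feed=40); f("enter")
manip.move_linear([511,-7,108],feed=20); manip.pause(.2); f("home")
if abs(manip.get_ft_force()[2])<25 and abs(manip.get_tool_pos()[2]-108)<2:
    manip.ungrasp(); f("open")
    manip.move_linear([511,-7,215],feed=130); f("up")
    manip.pause(.3)
    c=manip.capture("wrist"); X=cloud(c); cv2.imwrite("pics/w6.png",c["color"][:,:,::-1])
    R=np.hypot(X[...,0]-511,X[...,1]+7)
    t=(abs(X[...,2]-80)<8)&(R>30)&(R<98); A=np.c_[X[t][:,:2]-[511,-7],np.ones(t.sum())]
    print("plane",np.linalg.lstsq(A,X[t][:,2],rcond=None)[0],t.sum())
    k=(X[...,2]>112)&(X[...,2]<128)&(R<40); print("knob",cv2.minEnclosingCircle(np.float32(X[k][:,:2])),np.median(X[k][:,2]))
```

```text
above 42.34 [ 519.6 -244.3  150.5] [ 0.3 -0.4 -0.3] 0.998 0.0
grasp 43.87 [ 519.3 -246.    52.5] [-1.3 -0.1  4.4] 0.336 59.4
lift 45.0 [ 518.4 -246.   169.1] [ 0.1 -0.  -3.3] 0.336 59.3
over 46.59 [511.1  -7.8 169.9] [-0.9 -0.7 -2.3] 0.336 59.3
near 47.3 [511.2  -6.7 125. ] [-0.3 -0.  -2.5] 0.338 59.3
enter 47.75 [510.8  -7.  112.8] [-0.1  1.1 -2.3] 0.337 59.3
home 48.35 [511.3  -7.  108.5] [-1.4 -1.1  5.5] 0.335 60.1
open 48.94 [511.  -7. 108.] [-0.2  0.6 -0. ] 0.997 0.0
up 49.92 [510.5  -7.2 214.3] [ 1.2  0.9 -0.5] 0.999 0.0
plane [-6.70522830e-04  6.91838539e-04  8.09060937e+01] 32548
knob ((510.4196472167969, -6.554652214050293), 14.79937744140625) 120.51371488558857
```

View pics/w6.png

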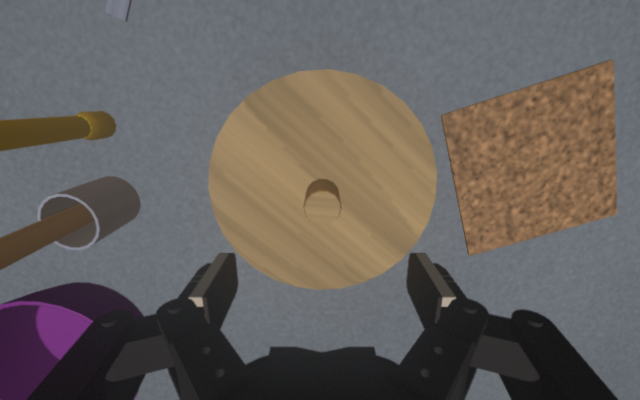

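The lid is back on the bowl, knob at (322,203). The flange is flat at z 80.9 (tilt about 0.001 rad), and the rod stands in the tin at (68,225).

```bash
python3 -c "
from station import manip
print(manip.finish_job(),manip.get_clock())"
```

```text
the job is handed in; nothing more can be done
the job is handed in; nothing more can be done
```

The job is handed in at about 50 s of the 72 s allowed: beads stirred over three turns and all still in the bowl, rod back in the tin, lid flat and fully home on the bowl; the station gave no verdict.

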